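# Lock the shorting plug into the breakout box's bayonet receptacle

### The job

Before anyone touches the chip its wiring must be shorted: take the shorting plug, the larger of the two winged plugs, out of the compartment tray, set it into the round receptacle on the breakout box with its lugs in the notches, push it down against the spring, turn it a quarter turn clockwise (seen from above) to the stop and let the spring lift its lugs into the catches. Keep hold of it there while the contacts are checked: finish still gripping the wing, plug locked and upright. Leave everything else on the bench and in the tray where it is.

Things in the scene. Friction and masses are not known exactly. Their poses are not given: they have to be found in the camera images.
- plug: the shorting plug, about 0.1 kg, upright in a tray compartment: shell 36 mm diameter; at its +x and -x sides a round lug 5 mm thick, centre 8 mm above the origin, reaching 23 mm from the axis; flange 50 mm across, 19.5 to 26 mm up; on it the flat wing grip 36 mm long (along x), 12 mm thick (along y), 26 to 56 mm up. Origin: centre of the underside, z up; a half turn changes nothing
- receptacle: round bayonet receptacle on the box lid; origin on its axis at the lid (40 mm above the bench), z up. Collar 57 mm outside, rim 24 mm up, bore 38.4 mm, its mouth chamfered to 42 mm. Its +x and -x radii run through two notches 10 mm wide, open at the top, for the lugs. Under the lip (underside 17 mm up) a race runs clockwise (seen from above) to a catch 3 mm deep, 80 degrees from the notch, with a stop 4 degrees on
- rim (a point): centre of the receptacle's mouth, level with its rim; axes as the receptacle's
- contact_block (a joint): how far the spring-loaded contact disc in the receptacle is pushed down, m. 0: its top is 15 mm above the receptacle's origin. Pushing takes 4 N plus 0.8 N per mm. The plug's underside rests on it: lugs enter the notches before 0; they pass under the lip from 0.0085 on; at 0.0105 the flange meets the rim; with the lugs risen in the catches it reads 0.0055
- breakout_box: grey die-cast box that carries the receptacle, 119 x 143 x 40 mm, on rubber feet, heavy (it does not move), a row of five coaxial jacks and toggles on its front; origin under its middle. Between box and tray, straight ahead of the robot, stand a micrometer stage and a microscope up to 0.35 m high
- tray: grey plastic tray, 133 x 133 mm, fixed, on 6 mm feet, four compartments 62 x 62 mm whose floor is 9 mm, walls 32 mm and dividers 28 mm above the bench; origin under its middle
- solvent_bottle: white dropper bottle with a pointed spout, 36 mm across, 94 mm high; origin under its middle; a bystander
- vial_a: glass vial with a black cap, 23 mm across, 52 mm high; origin under its middle; a bystander
- vial_b: glass vial with a white cap, 23 mm across, 52 mm high; origin under its middle; a bystander
- tape_roll: roll of tape lying flat, 62 mm across, 20 mm high; origin under its middle; a bystander
- tweezers: steel tweezers lying flat, 121 mm long; origin under their middle; a bystander
- chip_box_a: flat black-and-clear chip box, 50 x 50 x 18 mm, on the right, in front of the big instrument case; origin under its middle; a bystander
- chip_box_b: flat black-and-clear chip box, 50 x 50 x 18 mm, to the left of the breakout box; origin under its middle; a bystander
- vice: small steel toolmaker's vice, 34 x 104 x 36 mm, to the left of the breakout box; origin under its middle; a bystander
- small_plug: the smaller bayonet plug with a wing grip (shell 26 mm across, flange 36 mm across, 41 mm high), in another compartment: too small for the receptacle; origin under its middle; stays where it is
- dust_cap: dust cap (shell 36 mm and flange 50 mm across, 38 mm high) with a round knob, no wing and no lugs, in another compartment; origin under its middle; stays where it is
- sleeve: plain steel ring, 46 mm outside, 33 mm bore, 24 mm high, in another compartment; origin under its middle; stays where it is
There are look-alikes about, which are no part of the job. Leave any blue or purple look-alike of the plug alone.

How it is judged:
On the way, in this order (a step that is already met when the one before it is completed fails the run):
1. the shorting plug is lifted clear of the tray (z of plug in the frame of tray above 0.05 m), for 0.1 s.
2. the plug is in the receptacle, lugs through the notches, pushed down against the spring (horizontal distance between plug and receptacle below 0.003 m and angle between the x axis of plug and the x axis of receptacle, either way round below 0.3 rad and value of joint contact_block above 0.0075 m), for 0.05 s.
3. the plug is turned to the catches (horizontal distance between plug and receptacle below 0.003 m and angle between the x axis of plug and the x axis of receptacle, either way round above 1.22 rad and value of joint contact_block above 0.0045 m), for 0.05 s.
At the end, for the whole second after the job is handed in: the plug stands upright (4 degrees), centred (2.5 mm), turned at least 72 degrees from the notches, its underside 8 to 11.5 mm above the receptacle's origin and the contact disc 3.5 to 7.2 mm down (lugs in the catches), at rest, fingers gripping it with over 2 N (horizontal distance between plug and receptacle below 0.0025 m and angle between the x axis of plug and the x axis of receptacle, either way round above 1.25 rad and z of plug in the frame of receptacle between 0.008 and 0.0115 m and value of joint contact_block between 0.0035 and 0.0072 m and angle between plug's own z axis and vertical below 0.07 rad and contact force between the fingers and plug above 2 N and linear speed of plug below 0.02 m/s); the arm keeps its last pose, push and grip.
It fails at once if another part in the tray is moved by more than 25 mm (distance of any of small_plug, dust_cap, sleeve from where it was at the start of the episode above 0.025 m).
It fails at once if a bystander on the bench is moved by more than 20 mm (distance of any of solvent_bottle, vial_a, vial_b, tape_roll, tweezers, chip_box_a, chip_box_b, vice from where it was at the start of the episode above 0.02 m).
It also fails if it takes over 66 s, if anything falls off the work surface, if the arm or the gripper's body presses on something with over 40 N, if the wrist force passes 120 N, or if a joint passes its speed limit or range.

### The arm

A 6-joint arm with a two-finger parallel gripper is mounted at the origin on a cart in front of the work surface, level with it; the furniture and walls round the work are solid. World frame = base frame: x ahead of the robot, y to its left, z up, the work surface at z = 0. Lengths are in m, angles in rad, forces in N, time in s.
With the tool pointing down it reaches from about 0.35 to 0.925 m from the base axis. Payload 6.4 kg.
Tool frame: the origin (TCP) lies at the very end of the fingers, on their centre line; the grasp point (between the pads) lies 19 mm behind it; z points along the fingers, y is the line along which they close (so a half turn about z gives the same grasp; the last joint's range is limited). The gripper opens to 94 mm and grips with 3 to 60 N. Pads are 16 mm wide; open, the fingers measure 119 mm over their backs; the gripper's body (75 mm by 177 mm) begins 78 mm behind the grasp point.
Start: joints at [-1.452, 0.245, 1.558, -0, 1.339, -0.174], TCP at [0.188, -0.622, 0.205] pointing down, gripper open.
Joint ranges: [-3.13, 3.13], [-1.02, 2.26], [0.13, 2.54], [-0.95, 4.09], [0.21, 2.88], [-2.74, 2.74]. Speed limits (rad/s): [2.57, 2.57, 3.14, 3.14, 3.14, 3.14].

### API

Orientations are given as [roll, pitch, yaw] about the fixed x, y, z axes, in that order (R = Rz(yaw) Ry(pitch) Rx(roll)).
In Python, from station import env gives the robot as it stands.
- The arm moves only by the tool carry_out, never from a script. Its argument "motion" is a list of rows, each a list of 7 numbers: the opening, from 0 (shut) to 1 (fully open), then the shift along the tool's x, y, z in cm, then the turn, a rotation vector about the tool's x, y, z in degrees. In form: [[hand, tx, ty, tz, ax, ay, az], ...]. A call has 1 to 12 rows; each row shifts and turns the commanded pose from where the row before left it, along the tool's axes as they then stand; what a row does not reach is not made up. A row lasts 1/10 s, in which the tool goes at most 50 mm and 8.59 degrees, less where a joint would pass 70% of its speed; a pose out of reach is approached as far as the arm can. A call with a gripper value outside its range is refused whole. The fingers move at their own pace and stop on an object; "force" is the grip in N (left out, the last holds). Time passes only in rows, so rows that do not move let the fingers close. It gives the time, the measured TCP pose, the force, the opening and the grip force at its end, in the units of the state.
- env.observe(): the state, without advancing time (a new reading comes with each control period).
- env.capture(name): name is "side" or "top" or "wrist"; returns a dict with "pixels" (400x640x3 uint8, blue, green, red), "fov_y" (degrees; the focal length in pixels is half the picture's height over the tangent of half this angle, whatever the lens; pixels are square), "cx", "cy" (the principal point, pixels), "k1" (the pictures are not rectified: a ray, as slopes to the right and down, at radius r is drawn at 1 + k1 r^2 times it, then the intrinsics apply), "extrinsics" (4x4, takes a point from world to camera coordinates). Camera axes: x right, y up, looking along -z (the intrinsics and any distortion apply to the point x, -y, -z); pixel columns grow to the right and rows downward; lengths in m; the calibration is good to about 2 mm. A picture is of the moment at which its call begins. There is no depth.
- env.finish_job(): hands the job in; it is judged then, once.
The state is a dict: "time": time; "joint_pos": joint angles; "joint_vel": joint speeds; "tau": joint torques, N m; "position": TCP position; "tcp_rot": TCP orientation; "contact_force": force on the tool from outside, world axes, zero at the start; "wrist_torque": the same for the moment, N m; "finger_gap": finger opening in m; "grasp_force": force on a finger pad.
Only numpy, scipy, OpenCV 4.12 (cv2) and the standard library are available. Lean on these libraries where they do the work, as an engineer would, in place of code of your own. Each camera call takes 0.05 s, during which the arm holds its last target. There are 200 camera calls.

## Working session

There is one attempt and no reset: what is moved stays moved. The work goes in short steps, Python scripts to look and compute and a tool call to move; the robot and the scene stay as the last step left them, time stands still between calls to the robot, and variables do not carry over. Pictures are saved under pics/ and viewed, at most 10 in all, crops included, and the job is handed in when it is done.

Besides the shell and the picture viewer there is one more tool, called after "Call:" as a command line: name --pt "numbers of a row" for each row, then --argument value for the rest. carry_out: Moves the arm, as the interface text tells. Its arguments: {"type":"object","properties":{"motion":{"type":"array"},"force":{"type":"number"}},"required":["motion"]}

```bash
mkdir -p pics; ls
cat > h.py <<'E'
import numpy as np, cv2
from station import env
def cap(n,name):
    c=env.capture(n); im=np.array(c["pixels"],np.uint8); cv2.imwrite(f"pics/{name}.png",im)
    np.savez(f"pics/{name}.npz",im=im,**{k:np.array(c[k]) for k in("fov_y","cx","cy","k1","extrinsics")}); return c
def load(name): return np.load(f"pics/{name}.npz")
def K(c):
    f=200/np.tan(np.radians(float(c["fov_y"]))/2)
    return np.array([[f,0,float(c["cx"])],[0,f,float(c["cy"])],[0,0,1]])
def ray(c,uv,z):
    """world point at height z seen at pixel uv"""
    d=np.array([float(c["k1"]),0,0,0])
    p=cv2.undistortPointsIter(np.array([[uv]],float),K(c),d,None,None,(3,100,1e-12))[0,0]
    E=np.array(c["extrinsics"]); R,t=E[:3,:3],E[:3,3]
    o=-R.T@t; v=R.T@np.array([p[0],-p[1],-1]); return o+v*(z-o[2])/v[2]
def proj(c,P):
    E=np.array(c["extrinsics"]); q=(E[:3,:3]@np.atleast_2d(P).T).T+E[:3,3]
    q=q*[1,-1,-1]
    return cv2.projectPoints(q.reshape(-1,1,3),np.zeros(3),np.zeros(3),K(c),np.array([float(c["k1"]),0,0,0]))[0][:,0]
E
python3 - <<'E'
from h import *
for n in("top","side","wrist"):
    c=cap(n,n+"0"); print(n,c["fov_y"],c["cx"],c["cy"],c["k1"],np.round(np.linalg.inv(c["extrinsics"])[:3,3],3))
print(env.observe())
E
```

```text
pics
top 50.029185211684926 330.84385054353675 198.47984889170408 -0.06637912033476553 [ 0.342 -0.066  1.488]
side 49.32381371728924 323.4398953622773 199.46600223760197 -0.12209476382967305 [-0.602  1.251  0.863]
wrist 66.64002556585531 325.6318613611157 202.65155480279603 -0.0168895899581892 [ 0.258 -0.6    0.383]
{'time': 0.15, 'joint_pos': array([-1.45211335e+00,  2.45621955e-01,  1.55870545e+00, -1.59824584e-06,
        1.33866616e+00, -1.74085760e-01]), 'joint_vel': array([ 0.00050837, -0.00227798, -0.00297643, -0.00132588, -0.00072372,
       -0.0003563 ]), 'tau': array([ 1.26294626e-04, -4.16265965e+01, -3.14981997e+01,  6.85056299e-02,
        3.16343468e-02, -8.76436161e-05]), 'position': array([ 0.18755402, -0.62189411,  0.2046341 ]), 'tcp_rot': array([-3.14021264e+00, -2.41117848e-04,  2.92768936e-01]), 'contact_force': array([-0.04135651, -0.3379692 , -0.42229801]), 'wrist_torque': array([ 0.01734162,  0.02259493, -0.0026886 ]), 'grasp_force': 0.0, 'finger_gap': 0.09421299847848366}
```

View pics/top0.png

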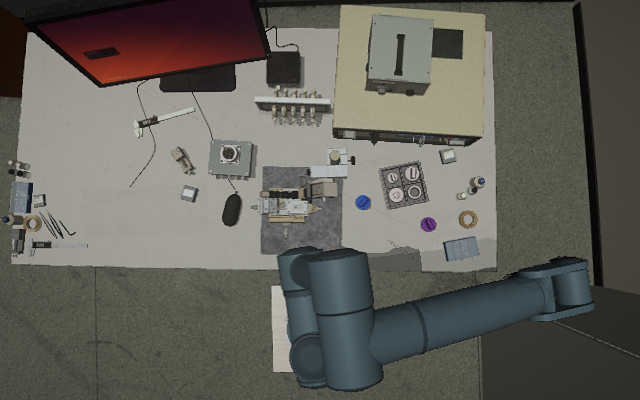

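View pics/wrist0.png

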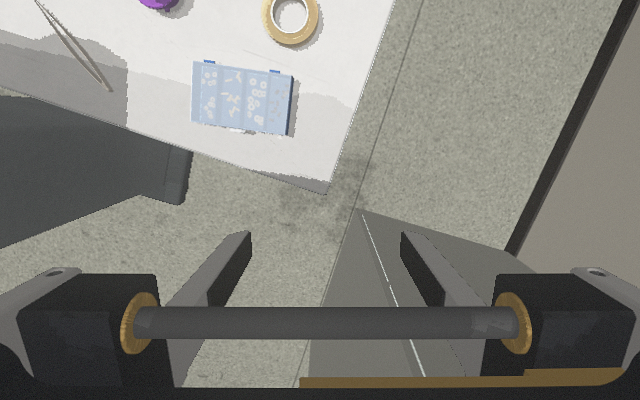

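The top view shows the tray at about (404,185), the receptacle at (230,154), a blue look-alike at (363,202) and a purple one at (428,224). Next I'll crop both areas close.

Run:
```python
from h import *
c=load("top0"); im=c["im"]
a=cv2.resize(im[155:215,375:435],(480,480),interpolation=cv2.INTER_CUBIC)
b=cv2.resize(im[130:185,200:260][:55,:40+15],(320,320),interpolation=cv2.INTER_CUBIC)
o=np.zeros((480,800,3),np.uint8); o[:,:480]=a; o[:320,480:]=b; cv2.imwrite("pics/crop1.png",o)
for n,uv,z in(("nw",(393,177),.05),("ne",(412,173),.05),("sw",(395,195),.05),("se",(413,192),.05),("rec",(230,154),.064)): print(n,ray(c,uv,z).round(3))
```

```text
nw [ 0.506 -0.27   0.05 ]
ne [ 0.518 -0.335  0.05 ]
sw [ 0.445 -0.274  0.05 ]
se [ 0.453 -0.336  0.05 ]
rec [0.6   0.278 0.064]
```

View pics/crop1.png

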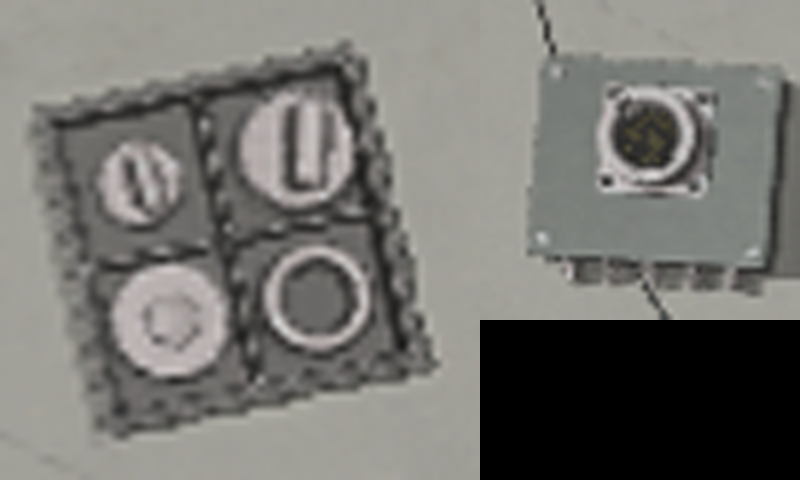

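```bash
cat >> h.py <<'E'
from scipy.spatial.transform import Rotation as Ro
def go(x,y,z,yaw,S=None):
    """tool-frame shift (cm) and turn (deg) from present pose to a tool-down pose"""
    s=S or env.observe(); R0=Ro.from_euler("xyz",s["tcp_rot"])
    d=R0.inv().apply(np.array([x,y,z])-s["position"])*100
    r=(R0.inv()*Ro.from_euler("xyz",[np.pi,0,yaw])).as_rotvec(degrees=True)
    return d.round(2),r.round(2)
E
python3 - <<'E'
from h import *
c=load("top0"); im=c["im"]
for n,uv,z in(("plug",(413,173.3),.065),("flange",(412.2,173.5),.035),("casefront",(400,140),0.),("scope L",(262,205),0),("boxcorner",(211,138),.04),("chipb",(189,193),.018),("sol",(478,182),.09)): print(n,ray(c,uv,z).round(3))
print(go(.43,-.30,.30,0))
w=load("wrist0"); s=env.observe()
E=w["extrinsics"]; R=Ro.from_euler("xyz",s["tcp_rot"]).as_matrix(); print("cam in tool:",R.T@(np.linalg.inv(E)[:3,3]-s["position"]),"look",R.T@(-E[2,:3]),"right",R.T@E[0,:3])
a=cv2.resize(load("side0")["im"],(800,500)); cv2.imwrite("pics/sideb.png",a)
E
```

```text
plug [ 0.515 -0.335  0.065]
flange [ 0.518 -0.338  0.035]
casefront [ 0.642 -0.307  0.   ]
scope L [0.428 0.183 0.   ]
boxcorner [0.662 0.349 0.04 ]
chipb [0.476 0.434 0.018]
sol [ 0.477 -0.545  0.09 ]
(array([ 32.51, -23.84,  -9.5 ]), array([-0.08, -0.  , 16.77]))
cam in tool: [ 0.07396611 -0.00094231 -0.17855918] look [-0.25656853 -0.00111549  0.9665254 ] right [7.44595594e-04 9.99998809e-01 1.35178364e-03]
```

View pics/sideb.png

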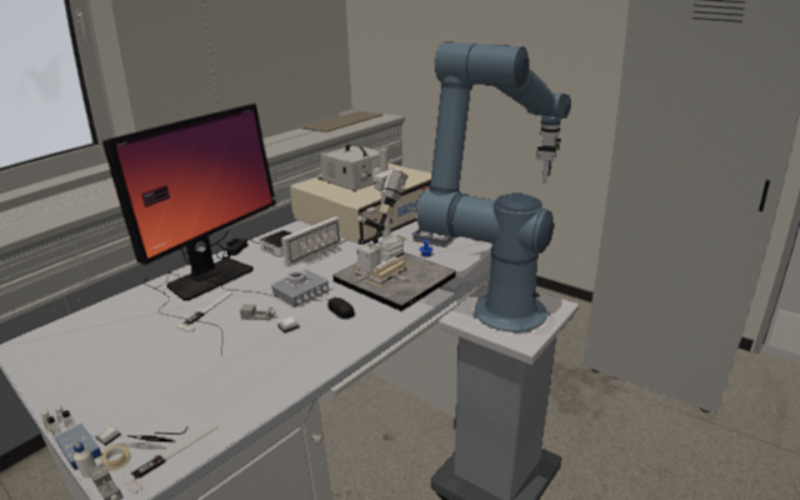

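The side view shows the microscope between the two sites and the low case behind the tray. Candidates in the top view:

- NE compartment, large winged plug (413,173)
- NW compartment, small winged plug (392,177)
- SW compartment, dust cap with a round knob (396,195)
- SE compartment, sleeve (415,192)
- blue look-alike (363,202)
- purple look-alike (428,224)

I choose the NE one at (413,173). It is winged, has the larger flange and isn't coloured.

Run:
```python
from h import *
print(go(.50,-.335,.25,0))
```

```text
(array([ 38.2 , -18.46,  -4.5 ]), array([-0.08, -0.  , 16.77]))
```

Call:
carry_out --pt "0.4 3.82 -1.85 -0.45 0 0 0" --pt "0.4 3.82 -1.85 -0.45 0 0 0" --pt "0.4 3.82 -1.85 -0.45 0 0 0" --pt "0.4 3.82 -1.85 -0.45 0 0 0" --pt "0.4 3.82 -1.85 -0.45 0 0 0" --pt "0.4 3.82 -1.85 -0.45 0 0 0" --pt "0.4 3.82 -1.85 -0.45 0 0 0" --pt "0.4 3.82 -1.85 -0.45 0 0 0" --pt "0.4 3.82 -1.85 -0.45 0 0 0" --pt "0.4 3.82 -1.85 -0.45 0 0 0" --pt "0.4 0 0 0 0 0 8.4" --pt "0.4 0 0 0 0 0 8.4"

```text
time: 1.35
position: [0.5009, -0.3336, 0.2503]
tcp_rot: [-3.141, 0.0, -0.004]
contact_force: [-0.5, -0.5, 0.3]
finger_gap: 0.0378
grasp_force: 0.0
```

Call:
carry_out --pt "0.4 0 0 0 0 0 0" --pt "0.4 0 0 0 0 0 0" --pt "0.4 0 0 0 0 0 0"

```text
time: 1.65
position: [0.4997, -0.3351, 0.2503]
tcp_rot: [-3.141, 0.0, 0.001]
contact_force: [-0.8, 0.1, -0.6]
finger_gap: 0.0374
grasp_force: 0.0
```

Run:
```python
from h import *
c=cap("wrist","w1"); s=env.observe(); print(s["position"],s["tcp_rot"],s["joint_pos"])
print(proj(c,[[.515,-.335,.065]]))
```

```text
[ 0.49971035 -0.33516212  0.25033493] [-3.14136118e+00  1.32869855e-04  6.13528493e-04] [-7.79078240e-01  9.91625240e-02  1.64052577e+00  7.22170135e-05
  1.40216158e+00  7.91092444e-01]
[[326.43907831 171.88285226]]
```

View pics/w1.png

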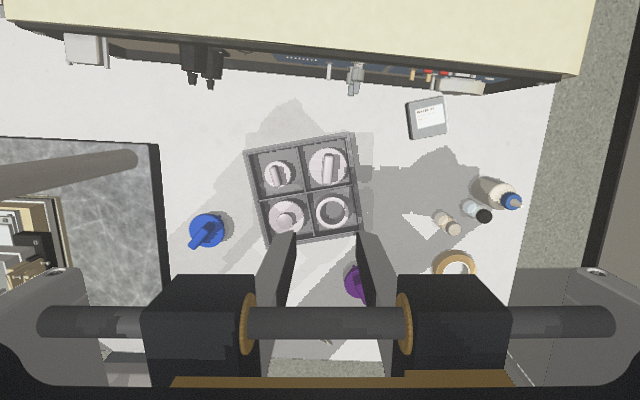

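The wrist view shows the large winged plug in the tray's NE compartment at about (328,167). The small plug is at (277,175), the dust cap at (286,217) and the sleeve at (332,212). Now a close crop to check the choice.

Run:
```python
from h import *
im=load("w1")["im"]
cv2.imwrite("pics/w1c.png",cv2.resize(im[130:205,285:385],(800,600),interpolation=cv2.INTER_CUBIC))
```

```text
(no output)
```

View pics/w1c.png

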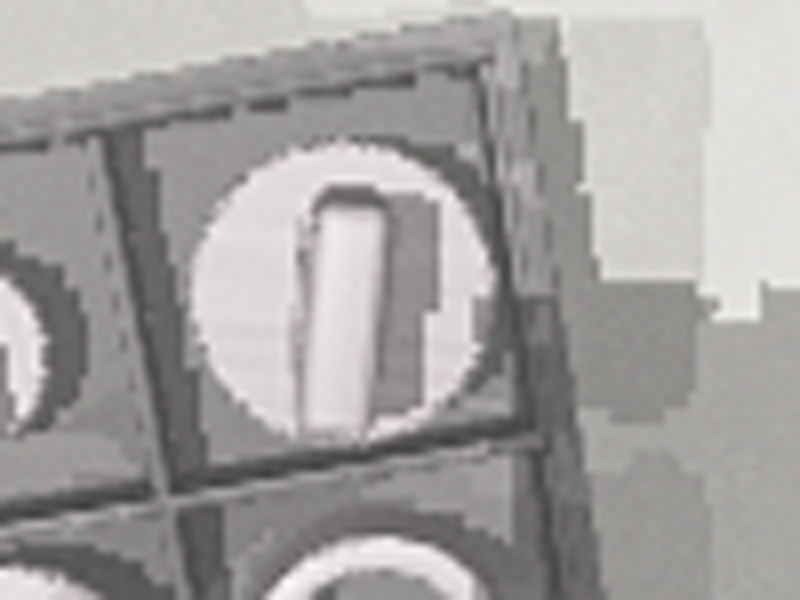

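The crop shows the wing's top face with corners at about (322,208), (388,210), (372,432) and (303,430), sitting on the wide flange centred at (343,293). It is the large winged plug, not the small one.

Run:
```python
from h import *
c=load("w1")
P=[ray(c,(285+u/8-.44,130+v/8-.44),.065) for u,v in((322,208),(388,210),(372,432),(303,430))]
print(np.round(P,4)); m=np.mean(P,0); d=(P[0]+P[1]-P[2]-P[3])/2; print(m,np.linalg.norm(d),np.linalg.norm(P[1]-P[0]),yaw:=np.arctan2(d[1],d[0]))
print("fl",ray(c,(285+343/8-.44,130+293/8-.44),.035))
print(go(m[0],m[1],.10,yaw),go(m[0],m[1],.038,yaw))
```

```text
[[ 0.5346 -0.333   0.065 ]
 [ 0.5343 -0.3428  0.065 ]
 [ 0.5007 -0.3407  0.065 ]
 [ 0.501  -0.3302  0.065 ]]
[ 0.51762706 -0.33666627  0.065     ] 0.03370053234157683 0.009818934813843319 -0.07455336267725095
fl [ 0.51764529 -0.33632834  0.035     ]
(array([ 1.79,  0.15, 15.03]), array([-0.01,  0.01,  4.31])) (array([ 1.79,  0.16, 21.23]), array([-0.01,  0.01,  4.31]))
```

Sizes, heights and centres agree. I'll descend now.

Call:
carry_out --pt "0.4 1.79 0.15 3 0 0 0" --pt "0.4 0 0 3 0 0 4.3" --pt "0.4 0 0 3 0 0 0" --pt "0.4 0 0 3 0 0 0" --pt "0.4 0 0 3 0 0 0" --pt "0.4 0 0 2 0 0 0" --pt "0.4 0 0 2 0 0 0" --pt "0.4 0 0 1 0 0 0" --pt "0.4 0 0 1 0 0 0" --pt "0.4 0 0 0 0 0 0" --pt "0.4 0 0 0 0 0 0"

```text
time: 2.8
position: [0.5182, -0.3369, 0.0411]
tcp_rot: [3.141, -0.001, -0.075]
contact_force: [0.7, 0.3, 0.3]
finger_gap: 0.0376
grasp_force: 0.0
```

Call:
carry_out --pt "0 0 0 0 0 0 0" --pt "0 0 0 0 0 0 0" --pt "0 0 0 0 0 0 0" --pt "0 0 0 0 0 0 0" --pt "0 0 0 0 0 0 0" --pt "0 0 0 0 0 0 0" --force 40

```text
time: 3.4
position: [0.518, -0.3366, 0.0408]
tcp_rot: [3.141, -0.0, -0.075]
contact_force: [-0.0, -0.2, 1.6]
finger_gap: 0.0117
grasp_force: 40.0
```

Call:
carry_out --pt "0 0 0 -1 0 0 0" --pt "0 0 0 -2 0 0 0" --pt "0 0 0 -3 0 0 0" --pt "0 0 0 -4 0 0 0" --pt "0 0 0 -4 0 0 0" --pt "0 0 0 -4 0 0 0" --pt "0 0 0 -4 0 0 0" --pt "0 0 0 -4 0 0 0" --pt "0 0 0 -4 0 0 0" --pt "0 0 0 -4 0 0 0" --pt "0 0 0 -4 0 0 0" --pt "0 0 0 -4 0 0 0"

```text
time: 4.6
position: [0.5174, -0.336, 0.4624]
tcp_rot: [-3.141, 0.0, -0.075]
contact_force: [0.1, -0.7, -1.1]
finger_gap: 0.0117
grasp_force: 40.0
```

Call:
carry_out --pt "0 0 0 -3 0 0 0" --pt "0 0 0 0 0 0 0" --pt "0 0 0 0 0 0 0"

```text
time: 4.9
position: [0.5177, -0.3363, 0.49]
tcp_rot: [-3.141, 0.0, -0.075]
contact_force: [0.3, -0.2, -1.5]
finger_gap: 0.0114
grasp_force: 40.0
```

Run:
```python
from h import *
s=env.observe(); print(s["finger_gap"],s["grasp_force"],s["joint_pos"],s["position"])
print(go(.5,.278,.48,-0.075), go(.56,.278,.30,-0.075))
```

```text
0.011351064622674456 39.99777138233185 [-7.59499387e-01  9.51227309e-02  1.22209634e+00  7.66896853e-06
  1.82459066e+00  8.86725596e-01] [ 0.51773925 -0.33631845  0.48997815]
(array([ -6.4 , -61.12,   1.01]), array([-0.01,  0.01, -0.02])) (array([ -0.41, -61.57,  19.01]), array([-0.01,  0.01, -0.02]))
```

Call:
carry_out --pt "0 0 -2 0 0 0 0" --pt "0 0 -4 0 0 0 0" --pt "0 0 -4 0 0 0 0" --pt "0 0 -4 0 0 0 0" --pt "0 0 -4 0 0 0 0" --pt "0 0 -4 0 0 0 0" --pt "0 0 -4 0 0 0 0" --pt "0 0 -4 0 0 0 0" --pt "0 0 -4 0 0 0 0" --pt "0 0 -4 0 0 0 0" --pt "0 0 -4 0 0 0 0" --pt "0 0 -4 0 0 0 0"

```text
time: 6.1
position: [0.5512, 0.1248, 0.4879]
tcp_rot: [3.141, 0.004, -0.075]
contact_force: [0.1, -0.5, -1.5]
finger_gap: 0.0117
grasp_force: 40.0
```

Call:
carry_out --pt "0 0 -4 0 0 0 0" --pt "0 0 -4 0 0 0 0" --pt "0 0 -4 0 0 0 0" --pt "0 0 -3.5 0 0 0 0" --pt "0 0 0 3 0 0 0" --pt "0 0 0 4 0 0 0" --pt "0 0 0 4 0 0 0" --pt "0 0 0 4 0 0 0" --pt "0 0 0 2 0 0 0" --pt "0 0 0 0 0 0 0" --pt "0 0 0 0 0 0 0" --pt "0 0 0 0 0 0 0"

```text
time: 7.3
position: [0.5645, 0.2772, 0.3222]
tcp_rot: [-3.141, -0.002, -0.075]
contact_force: [-0.4, -0.2, -0.3]
finger_gap: 0.0119
grasp_force: 40.0
```

Run:
```python
from h import *
c=cap("wrist","w2"); s=env.observe(); print(s["position"],s["tcp_rot"],s["joint_pos"])
p=proj(c,[[.6,.278,.064]])[0]; print(p)
im=c["pixels"]; x,y=p.astype(int); x=max(x,60);y=max(y,45)
cv2.imwrite("pics/w2c.png",cv2.resize(np.array(im)[y-45:y+60,x-70:x+70],(800,600),interpolation=cv2.INTER_CUBIC)); print(x-70,y-45)
```

```text
[0.56472661 0.27714969 0.32254968] [-3.14042554e+00 -3.02686764e-03 -7.53356708e-02] [2.76246111e-01 1.24379122e-01 1.48390895e+00 5.33601974e-05
 1.53006094e+00 1.92237426e+00]
[324.13109205 150.11940771]
254 105
```

View pics/w2c.png

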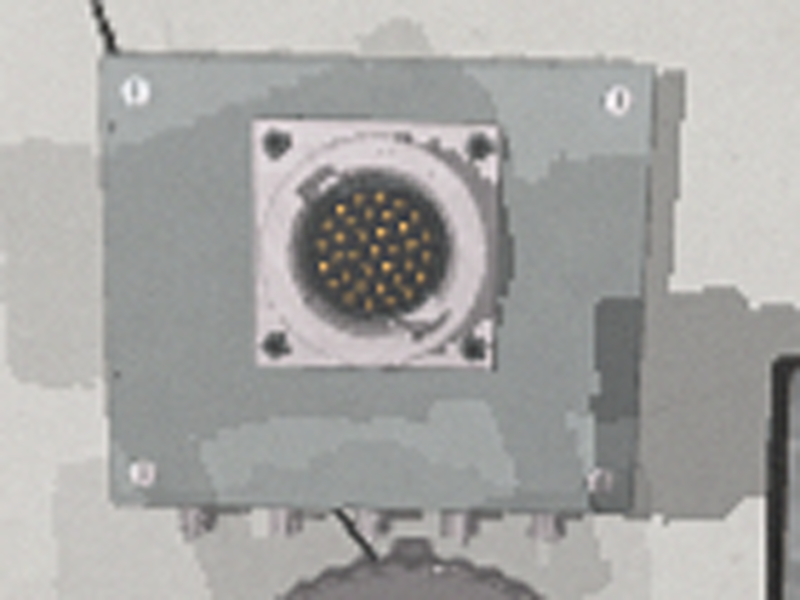

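The crop shows the collar centred at about (373,250), with notches at (318,183) and (427,325). Everything is unobstructed.

Run:
```python
from h import *
c=load("w2")
f=lambda u,v,z=.064: ray(c,(254+u*140/800-.41,105+v*105/600-.41),z)
m=f(373,250); print("c",m)
for q in((258,250),(488,250),(373,135),(373,365)): print(np.round(f(*q)-m,4))
a,b=f(318,183),f(427,325); print(a,b,"mid",(a+b)/2,np.linalg.norm(a-b)); d=a-b; print("yaw notch",np.arctan2(d[1],d[0]))
cs=[f(275,143,.042),f(481,147,.042),f(475,346,.042),f(275,345,.042)]; print("flange screws mean",np.mean(cs,0))
bx=[f(103,55,.04),f(652,66,.04),f(635,512,.04),f(112,503,.04)]; print(np.round(bx,4),np.mean(bx,0))
# subpixel: hough on the crop
g=cv2.cvtColor(c["im"],cv2.COLOR_BGR2GRAY); g=cv2.resize(g[105:210,254:394],None,fx=8,fy=8,interpolation=cv2.INTER_CUBIC)
h=cv2.HoughCircles(g,cv2.HOUGH_GRADIENT_ALT,1,20,param1=200,param2=.7,minRadius=80,maxRadius=190)
if h is not None:
  for x,y,r in h[0]: print(r,ray(c,(254+x/8-.44,105+y/8-.44),.064),r/8)
```

```text
c [0.60304981 0.28526739 0.064     ]
[0.0021 0.0285 0.    ]
[-0.0021 -0.0285  0.    ]
[ 0.0277 -0.0022  0.    ]
[-0.0286  0.0023  0.    ]
[0.62031505 0.29746752 0.064     ] [0.58348251 0.27323101 0.064     ] mid [0.60189878 0.28534926 0.064     ] 0.044091314404243645
yaw notch 0.5819918614992603
flange screws mean [0.60211166 0.284949   0.042     ]
[[0.6554 0.3508 0.04  ]
 [0.6422 0.2112 0.04  ]
 [0.5256 0.2205 0.04  ]
 [0.5386 0.3623 0.04  ]] [0.59047137 0.28617858 0.04      ]
```

Call:
carry_out --pt "0 0 0 0 0 0 -8.5" --pt "0 0 0 0 0 0 -8.5" --pt "0 0 0 0 0 0 -8.5" --pt "0 0 0 0 0 0 -8.5" --pt "0 0 0 0 0 0 -8.5" --pt "0 0 0 0 0 0 -8.5" --pt "0 0 0 0 0 0 -8.5" --pt "0 0 0 0 0 0 -8.5" --pt "0 0 0 0 0 0 -8.5" --pt "0 0 0 0 0 0 -8.5" --pt "0 0 0 0 0 0 -8.5" --pt "0 0 0 0 0 0 -8.5"

```text
time: 8.55
position: [0.5648, 0.277, 0.3223]
tcp_rot: [3.139, -0.0, 1.711]
contact_force: [0.5, 0.6, -1.2]
finger_gap: 0.0118
grasp_force: 40.0
```

Call:
carry_out --pt "0 0 0 0 0 0 -8.5" --pt "0 0 0 0 0 0 -8.5" --pt "0 0 0 0 0 0 -8.5" --pt "0 0 0 0 0 0 -8.5" --pt "0 0 0 0 0 0 -8.5" --pt "0 0 0 0 0 0 -8.5" --pt "0 0 0 0 0 0 -8.5" --pt "0 0 0 0 0 0 -8.5" --pt "0 0 0 0 0 0 -8.5" --pt "0 0 0 0 0 0 -8.5" --pt "0 0 0 0 0 0 -8.5" --pt "0 0 0 0 0 0 -8.5"

```text
time: 9.75
position: [0.5648, 0.277, 0.3223]
tcp_rot: [-3.141, 0.003, -2.792]
contact_force: [0.5, -0.4, -2.0]
finger_gap: 0.0121
grasp_force: 40.0
```

Call:
carry_out --pt "0 0 0 0 0 0 -8" --pt "0 0 0 0 0 0 -5.5" --pt "0 0 0 0 0 0 0" --pt "0 0 0 0 0 0 0"

```text
time: 10.15
position: [0.5646, 0.2769, 0.3216]
tcp_rot: [-3.141, 0.002, -2.565]
contact_force: [-0.0, 0.6, -0.3]
finger_gap: 0.012
grasp_force: 40.0
```

Run:
```python
from h import *
s=env.observe();print(s["joint_pos"],s["position"],s["tcp_rot"])
print(go(.640,.31,.27,3.722))
```

```text
[ 2.75927324e-01  1.25121350e-01  1.48479269e+00  4.91998497e-05
  1.52987968e+00 -1.87177478e+00] [0.56458588 0.27690359 0.32158984] [-3.14110630e+00  1.73263478e-03 -2.56468842e+00]
(array([-8.12, -1.34,  5.17]), array([-0.03,  0.1 , -0.2 ]))
```

Call:
carry_out --pt "0 -2 -0.33 1.2 0 0 0" --pt "0 -2.1 -0.34 1.3 0 0 0" --pt "0 -2.1 -0.34 1.3 0 0 0" --pt "0 -1.9 -0.33 1.3 0 0.1 0" --pt "0 0 0 0 0 0 0" --pt "0 0 0 0 0 0 0" --pt "0 0 0 0 0 0 0"

```text
time: 10.85
position: [0.6392, 0.3099, 0.2709]
tcp_rot: [-3.141, -0.0, -2.563]
contact_force: [-0.4, -0.6, -0.6]
finger_gap: 0.0118
grasp_force: 40.0
```

Run:
```python
from h import *
c=cap("wrist","w3"); s=env.observe(); print(s["position"],s["tcp_rot"])
p=proj(c,[[.6025,.285,.064]])[0]; print(p)
x,y=p.astype(int); x0,y0=x-50,max(y-38,0)
cv2.imwrite("pics/w3c.png",cv2.resize(np.array(c["pixels"])[y0:y0+75,x0:x0+100],(800,600),interpolation=cv2.INTER_CUBIC)); print(x0,y0)
```

```text
[0.63922974 0.30987282 0.27114093] [-3.14104594e+00  1.94616523e-04 -2.56288904e+00]
[323.97733411 146.97176021]
273 108
```

View pics/w3c.png

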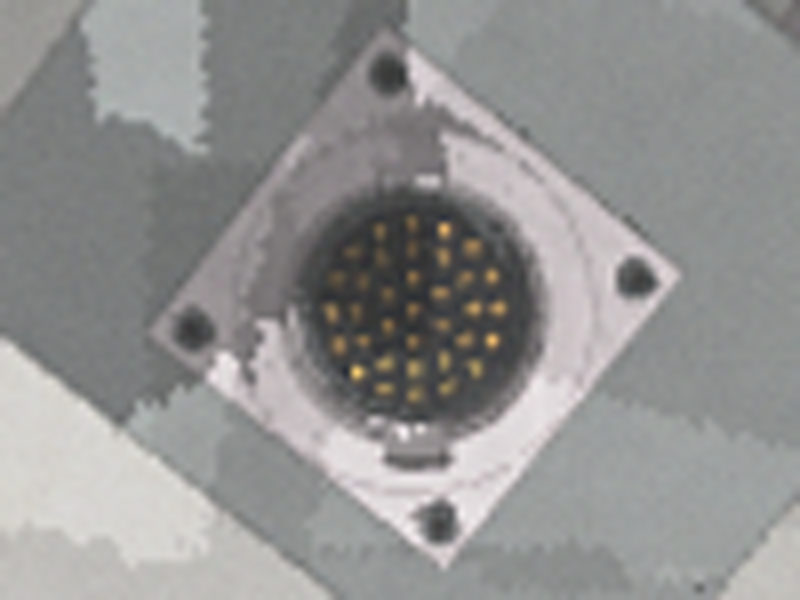

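The collar is centred at about (418,308), with the notches at the bottom (417,455) and top (412,150). The notch line is already nearly in line with the tool's x.

Run:
```python
from h import *
c=load("w3")
f=lambda u,v,z=.064: ray(c,(273+u/8-.44,108+v/8-.44),z)
m=f(418.5,308); print("c",m)
R=Ro.from_euler("xyz",env.observe()["tcp_rot"]).as_matrix()
for q in((240,310),(597,310),(418,125),(418,490)): print(np.round(R.T@(f(*q)-m),4))
a,b=f(412,150),f(417.5,455); d=a-b; print("mid",(a+b)/2,np.linalg.norm(d),np.arctan2(d[1],d[0]))
print("screws",np.mean([f(388,73,.042),f(635,277,.042),f(440,522,.042),f(194,330,.042)],0))
g=cv2.cvtColor(c["im"],cv2.COLOR_BGR2GRAY)[108:183,273:373]; g=cv2.resize(g,None,fx=8,fy=8,interpolation=cv2.INTER_CUBIC)
h=cv2.HoughCircles(g,cv2.HOUGH_GRADIENT_ALT,1.5,20,param1=150,param2=.5,minRadius=100,maxRadius=200)
if h is not None:
  for x,y,r in h[0]: print(x,y,r,f(x,y))
```

```text
c [0.600944  0.2853216 0.064    ]
[-0.0003 -0.0279  0.    ]
[-0.0003  0.0279 -0.    ]
[ 0.0277 -0.0001 -0.    ]
[-0.0286 -0.0001  0.    ]
mid [0.60085126 0.28456891 0.064     ] 0.047026491021018406 -2.5450535720449365
screws [0.60205622 0.28516299 0.042     ]
```

Run:
```python
from h import *
print(go(.6017,.2848,.105,-2.555))
```

```text
(array([ 4.52, -0.04, 16.61]), array([-0.03,  0.01, -0.45]))
```

Call:
carry_out --pt "0 2.2 -0.02 0 0 0 0" --pt "0 2.32 -0.02 0 0 0 -0.45" --pt "0 0 0 2.5 0 0 0" --pt "0 0 0 3 0 0 0" --pt "0 0 0 3 0 0 0" --pt "0 0 0 3 0 0 0" --pt "0 0 0 2.6 0 0 0" --pt "0 0 0 1.5 0 0 0" --pt "0 0 0 1 0 0 0" --pt "0 0 0 0 0 0 0" --pt "0 0 0 0 0 0 0" --pt "0 0 0 0 0 0 0" --force 55

```text
time: 12.1
position: [0.6026, 0.285, 0.1054]
tcp_rot: [-3.141, 0.001, -2.555]
contact_force: [-0.1, 0.4, -2.0]
finger_gap: 0.0114
grasp_force: 55.0
```

Call:
carry_out --pt "0 0 0 0.3 0 0 0" --pt "0 0 0 0.3 0 0 0" --pt "0 0 0 0.3 0 0 0" --pt "0 0 0 0.3 0 0 0" --pt "0 0 0 0 0 0 0" --pt "0 0 0 0 0 0 0"

```text
time: 12.7
position: [0.6017, 0.2845, 0.0914]
tcp_rot: [-3.141, -0.002, -2.555]
contact_force: [1.6, -1.0, -2.0]
finger_gap: 0.0117
grasp_force: 55.0
```

Run:
```python
from h import *
s=env.observe(); print(s["position"],s["contact_force"],s["wrist_torque"],go(.6017,.2848,.0868,-2.555))
```

```text
[0.60165405 0.28451986 0.09139166] [ 1.59923021 -0.97290892 -1.99649914] [ 0.03098949 -0.38768786 -0.04427786] (array([-0.02,  0.02,  0.46]), array([-0.02, -0.1 ,  0.02]))
```

The plug is in the mouth with only small forces. I'll go on down to the disc.

Call:
carry_out --pt "0 0 0 0.2 0 0 0" --pt "0 0 0 0.2 0 0 0" --pt "0 0 0 0.1 0 0 0" --pt "0 0 0 0 0 0 0" --pt "0 0 0 0 0 0 0"

```text
time: 13.2
position: [0.6018, 0.2846, 0.0868]
tcp_rot: [-3.141, -0.001, -2.555]
contact_force: [2.0, 0.3, -0.1]
finger_gap: 0.0116
grasp_force: 55.0
```

Call:
carry_out --pt "0 0 0 0.2 0 0 0" --pt "0 0 0 0.2 0 0 0" --pt "0 0 0 0 0 0 0" --pt "0 0 0 0 0 0 0"

```text
time: 13.6
position: [0.6018, 0.2847, 0.0831]
tcp_rot: [-3.141, -0.001, -2.555]
contact_force: [0.7, -2.5, 4.9]
finger_gap: 0.0112
grasp_force: 55.0
```

Run:
```python
from h import *
s=env.observe(); print(s["position"],s["contact_force"],s["wrist_torque"],go(.6017,.2848,.0772,-2.555))
```

```text
[0.60183346 0.2846848  0.08313306] [ 0.74449377 -2.47744964  4.90834372] [-0.2390184  -0.1034283   0.06498875] (array([0.  , 0.02, 0.59]), array([-0.02, -0.06,  0.02]))
```

The lugs are below the rim and the force follows the spring rate. I'll push down to about 9.6 mm.

Call:
carry_out --pt "0 0 0 0.2 0 0 0" --pt "0 0 0 0.2 0 0 0" --pt "0 0 0 0.2 0 0 0" --pt "0 0 0 0 0 0 0" --pt "0 0 0 0 0 0 0" --pt "0 0 0 0 0 0 0"

```text
time: 14.2
position: [0.6019, 0.2847, 0.0779]
tcp_rot: [-3.141, -0.001, -2.555]
contact_force: [-1.8, -2.2, 9.2]
finger_gap: 0.0118
grasp_force: 55.0
```

Run:
```python
from h import *
s=env.observe(); print(s["position"],s["tcp_rot"],s["contact_force"],s["wrist_torque"])
```

```text
[0.60191964 0.28469187 0.0779172 ] [-3.14118424e+00 -1.09970399e-03 -2.55462532e+00] [-1.77054766 -2.2074985   9.15940256] [-0.40537838  0.23267706 -0.02790004]
```

Call:
carry_out --pt "0 0 0 0.08 0 0 0" --pt "0 0 0 0 0 0 0" --pt "0 0 0 0 0 0 0" --pt "0 0 0 0 0 0 4" --pt "0 0 0 0 0 0 4" --pt "0 0 0 0 0 0 4" --pt "0 0 0 0 0 0 4" --pt "0 0 0 0 0 0 4" --pt "0 0 0 0 0 0 0" --pt "0 0 0 0 0 0 0"

```text
time: 15.2
position: [0.6028, 0.2854, 0.0779]
tcp_rot: [3.141, 0.002, -2.904]
contact_force: [-0.1, -0.6, 9.9]
finger_gap: 0.0114
grasp_force: 55.0
```

Run:
```python
from h import *
s=env.observe(); print(s["position"],s["tcp_rot"],s["contact_force"],s["wrist_torque"])
```

```text
[0.60280732 0.28535102 0.07787241] [ 3.14146003e+00  1.81008777e-03 -2.90397947e+00] [-0.08161009 -0.64059558  9.86035518] [-0.03441709 -0.0609919  -0.09066581]
```

The torque is low and the gap unchanged, so the plug is turning with the fingers and the lugs are under the lip. I'll continue.

Call:
carry_out --pt "0 0 0 0 0 0 5" --pt "0 0 0 0 0 0 5" --pt "0 0 0 0 0 0 5" --pt "0 0 0 0 0 0 5" --pt "0 0 0 0 0 0 5" --pt "0 0 0 0 0 0 5" --pt "0 0 0 0 0 0 5" --pt "0 0 0 0 0 0 5" --pt "0 0 0 0 0 0 5" --pt "0 0 0 0 0 0 5" --pt "0 0 0 0 0 0 3" --pt "0 0 0 0 0 0 3"

```text
time: 16.4
position: [0.603, 0.2854, 0.078]
tcp_rot: [3.14, 0.001, 2.4]
contact_force: [-0.1, -0.5, 8.8]
finger_gap: 0.0118
grasp_force: 55.0
```

Call:
carry_out --pt "0 0 0 0 0 0 2" --pt "0 0 0 0 0 0 2" --pt "0 0 0 0 0 0 0" --pt "0 0 0 0 0 0 0"

```text
time: 16.8
position: [0.603, 0.2853, 0.078]
tcp_rot: [3.139, 0.001, 2.332]
contact_force: [-0.5, -0.2, 9.0]
finger_gap: 0.0115
grasp_force: 55.0
```

Run:
```python
from h import *
s=env.observe(); print(s["position"],s["tcp_rot"],s["contact_force"],s["wrist_torque"],"turned",np.degrees((-2.555-s["tcp_rot"][2])%(2*np.pi)))
```

```text
[0.60304904 0.28534552 0.07799592] [3.13947710e+00 1.16428840e-03 2.33217292e+00] [-0.49743    -0.20549931  8.97254962] [-0.15756062 -0.12334882 -0.01897547] turned 79.9856179944621
```

Call:
carry_out --pt "0 0 0 0 0 0 1.5" --pt "0 0 0 0 0 0 1.5" --pt "0 0 0 0 0 0 0" --pt "0 0 0 0 0 0 0"

```text
time: 17.2
position: [0.6029, 0.2852, 0.0779]
tcp_rot: [3.14, 0.001, 2.28]
contact_force: [-0.0, -1.3, 9.8]
finger_gap: 0.0119
grasp_force: 55.0
```

Call:
carry_out --pt "0 0 0 -0.1 0 0 0" --pt "0 0 0 -0.1 0 0 0" --pt "0 0 0 -0.1 0 0 0" --pt "0 0 0 -0.05 0 0 0" --pt "0 0 0 0 0 0 0" --pt "0 0 0 0 0 0 0" --pt "0 0 0 0 0 0 0"

```text
time: 17.9
position: [0.6028, 0.2852, 0.0808]
tcp_rot: [3.14, 0.001, 2.28]
contact_force: [2.5, -1.0, 6.6]
finger_gap: 0.0115
grasp_force: 55.0
```

Run:
```python
from h import *
s=env.observe(); print(s["position"],s["tcp_rot"],s["contact_force"],s["wrist_torque"],"turned",np.degrees((-2.555-s["tcp_rot"][2])%(2*np.pi)))
```

```text
[0.60283888 0.28523354 0.08077667] [3.13985437e+00 9.55847470e-04 2.27998278e+00] [ 2.51056725 -0.95598844  6.58130081] [-0.08876113 -0.36247807  0.10145074] turned 82.97589248674565
```

Call:
carry_out --pt "0 0 0 -0.05 0 0 0" --pt "0 0 0 0 0 0 0" --pt "0 0 0 0 0 0 0" --pt "0 0 0 0 0 0 0"

```text
time: 18.3
position: [0.6028, 0.2852, 0.0812]
tcp_rot: [3.14, 0.001, 2.28]
contact_force: [1.3, -0.9, 7.1]
finger_gap: 0.0114
grasp_force: 55.0
```

Call:
carry_out --pt "0 0 0 -0.05 0 0 0" --pt "0 0 0 0 0 0 0" --pt "0 0 0 0 0 0 0" --pt "0 0 0 0 0 0 0"

```text
time: 18.7
position: [0.6028, 0.2852, 0.0814]
tcp_rot: [3.14, 0.001, 2.28]
contact_force: [2.6, -0.6, 5.1]
finger_gap: 0.0117
grasp_force: 55.0
```

The plug seats at TCP z of about 0.0813, as predicted for the catches. One last look before handing in.

Run:
```python
from h import *
c=cap("wrist","w4"); s=env.observe(); print(s["position"],s["tcp_rot"],s["contact_force"],s["grasp_force"])
```

```text
[0.60275619 0.28519698 0.08136281] [3.13989925e+00 8.62064273e-04 2.27982275e+00] [1.67588204 0.1232209  5.76031865] 55.0027459859848
```

View pics/w4.png

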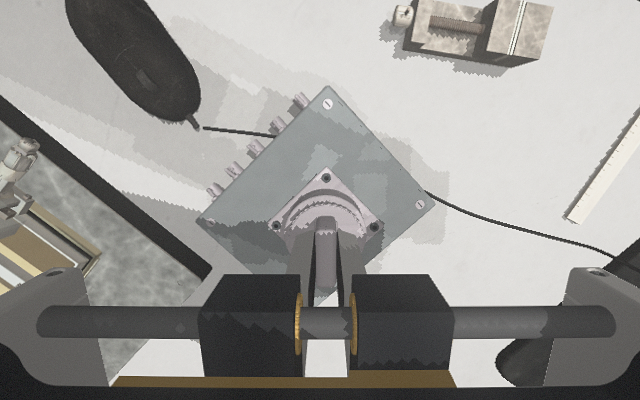

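The view shows the wing gripped between the pads at about (327,250), with the flange seated concentrically in the collar at (325,205). The notch no longer lines up with the wing, so I'm handing in.

```bash
python3 -c "
from station import env
print(env.finish_job())"
```

```text
the job is handed in; nothing more can be done
None
```

I handed the job in with the shorting plug in the receptacle, turned about 83° clockwise, its lugs apparently risen into the catches and the wing still gripped at 55 N; no verdict came back.

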